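# Load the polishing arbor

## Task

Load the upright arbor: thread onto its post, from the bottom up, the big grey grinding wheel, the brass spacer sleeve, the small cork wheel and last the black end cap, each lying flat on the one below. The two wheels are brittle, so lower them into place rather than dropping them, and leave the oil bottle, the rough stone and the carving where they are.

Things in the scene. Friction and masses are not known exactly. Their poses are not given: they have to be found in the camera images.
- arbor: Fixed upright arbor (mm). Round grey foot, diameter 100, 10 high, three low bolt heads on it; then a steel flange, diameter 44, its flat top 22 above the work surface; from it rises a steel post, diameter 16, to 76 above the work surface, the last 6 tapering to diameter 8. Origin at the centre of the foot's underside, z up. It may stand anywhere among the parts.
- arbor_seat (a point): Centre of the top face of the arbor's flange (on the post's axis, 22 above the work surface), where the big wheel seats; z up.
- big_wheel: Loose grey grinding wheel: flat ring, diameter 60, 18 thick, bore diameter 22 right through, about 120 g. Lies flat on the work surface. Origin at the centre of its underside, z up along the bore.
- sleeve: Loose brass spacer sleeve: thin-walled ring, the smallest part, outer diameter 30, 14 high, bore diameter 22 right through, about 40 g. Stands with its bore upright. Origin at the centre of its underside, z up along the bore.
- small_wheel: Loose cork polishing wheel: flat ring, diameter 46, 12 thick, bore diameter 22 right through, about 30 g. Lies flat on the work surface. Origin at the centre of its underside, z up along the bore.
- cap: Loose black end cap: round knurled knob, diameter 38, 20 high, closed and bevelled on top, with a blind bore of diameter 22 and 12 deep in its underside, about 40 g. Stands bore down. Origin at the centre of its underside, z up.
- oil: Bystander: yellow bottle with a red cap, diameter 42, 92 high, standing at the far side of the work. Origin at the centre of its underside, z up.
- rough_stone: Bystander: broken pink stone, 45 x 98 x 27 high, long axis y, lying at the far side of the work, right of the bottle. Origin at the centre of its underside, z up.
- carving: Bystander: cream stone carving, 45 x 73 x 46 high, long axis y, standing to the left of the work. Origin at the centre of its underside, z up.
Mind the look-alikes: they are no part of the job. Leave any green look-alike of the big_wheel alone.

How it is judged (in metres and radians):
On the way, in this order (a step that is already met when the one before it is completed fails the run):
1. the big wheel lies on the arbor's flange (horizontal distance between big_wheel and arbor_seat below 0.006 m and z of big_wheel in the frame of arbor_seat between -0.003 and 0.003 m and angle between big_wheel's own z axis and vertical below 0.08 rad), for 0.2 s.
2. the sleeve lies on the big wheel (horizontal distance between sleeve and arbor_seat below 0.006 m and z of sleeve in the frame of arbor_seat between 0.015 and 0.021 m and angle between sleeve's own z axis and vertical below 0.08 rad), for 0.2 s.
3. the small wheel lies on the sleeve (horizontal distance between small_wheel and arbor_seat below 0.006 m and z of small_wheel in the frame of arbor_seat between 0.029 and 0.035 m and angle between small_wheel's own z axis and vertical below 0.08 rad), for 0.2 s.
4. the cap lies on the small wheel (horizontal distance between cap and arbor_seat below 0.006 m and z of cap in the frame of arbor_seat between 0.041 and 0.047 m and angle between cap's own z axis and vertical below 0.08 rad), for 0.2 s.
At the end, for the whole second after the job is handed in: On the post from the flange up: big wheel, sleeve, small wheel, cap, each within 3 mm of its closed-stack height (0, 18, 32, 44 mm above the flange), within 6 mm of the axis, tilted under 0.08 rad, at rest. Bottle, stone and carving within 20 mm of their start (all of step 1 and all of step 2 and all of step 3 and all of step 4 and linear speed of each of big_wheel, sleeve, small_wheel, cap below 0.02 m/s and angular speed of each of big_wheel, sleeve, small_wheel, cap below 0.2 rad/s and distance of each of oil, rough_stone, carving from where it was at the start of the episode below 0.02 m); the robot touches nothing.
It fails at once if the big wheel is dropped (let go and falling faster than 0.8 m/s, that is from more than about 35 mm) (linear speed of big_wheel above 0.8 m/s and contact force between big_wheel and the fingers below 0.1 N).
It fails at once if the small wheel is dropped (let go and falling faster than 0.8 m/s, that is from more than about 35 mm) (linear speed of small_wheel above 0.8 m/s and contact force between small_wheel and the fingers below 0.1 N).
It fails at once if the oil bottle is moved by more than 20 mm (distance of oil from where it was at the start of the episode above 0.02 m).
It fails at once if the rough stone is moved by more than 20 mm (distance of rough_stone from where it was at the start of the episode above 0.02 m).
It fails at once if the carving is moved by more than 20 mm (distance of carving from where it was at the start of the episode above 0.02 m).
It also fails if it takes over 106 s, if anything falls off the work surface, if the arm or the gripper's body presses on something with over 40 N, if the wrist force passes 120 N, or if a joint passes its speed limit or range.

## Robot

A 6-joint arm with a two-finger parallel gripper is mounted at the origin on a cart in front of the work surface, level with it; the furniture and walls round the work are solid. World frame = base frame: x ahead of the robot, y to its left, z up, the work surface at z = 0. Lengths are in m, angles in degrees, forces in N, time in s.
With the tool pointing down it reaches from about 0.375 to 0.75 m from the base axis. Payload 9 kg.
Tool frame: the origin (TCP) lies on the mounting face of the last link; the fingertips stand 173 mm ahead of it and the grasp point (between the pads) lies 155 mm ahead of it (bot.nose_length is the distance from the TCP to the fingertips, in m); z points along the fingers, y is the line along which they close (so a half turn about z gives the same grasp; the last joint's range is limited). The gripper opens to 85 mm and grips with 20 to 120 N. Pads are 22 mm wide; open, the fingers measure 114 mm over their backs; the gripper's body (76 mm by 85 mm) begins 54 mm behind the grasp point. The pads swing forward as they close: fully open they stand 13 mm farther back than shut.
Start: joints at [-82.775, 5.964, 5.575, 89.605, 0, 77.527], TCP at [0.202, -0.565, 0.405] pointing down, gripper open.
Joint ranges: [-171.21, 171.21], [-48.23, 106.86], [-62.78, 66.21], [-105.2, 120.99], [-86.42, 89.51], [-180, 180]. Speed limits (degrees/s): [127.2, 127.2, 147.25, 180, 180, 180].

## Interface

Orientations are given as [roll, pitch, yaw] about the fixed x, y, z axes, in that order (R = Rz(yaw) Ry(pitch) Rx(roll)).
In Python, from plant import bot gives the robot as it stands.
- The arm moves only by the shell command python3 -m handwheel 'ROWS'. ROWS is one flat JSON list of numbers that holds 1 to 5 rows one after another, with no inner brackets; each row has 7 numbers: dx, dy, dz in normalised numbers (1 is 500 mm), then a rotation vector rx, ry, rz in fractions of the full range, 1 being 45 degrees, then the finger opening in m; each row shifts and turns the commanded pose from where the row before left it, along the tool's axes as they then stand; what a row does not reach is not made up. A row lasts 1/8 s, in which the tool goes at most 0.0625 m and 10.7 degrees, less where a joint would pass 70% of its speed; a pose out of reach is approached as far as the arm can. The fingers move at their own pace and stop on an object; the grip force is fixed at half the most. Time passes only in rows, so rows that do not move let the fingers close. It prints the time, the measured TCP pose, the force, the opening and the grip force at its end. A shift or turn number past 1, either way, is cut back to 1. Input that does not fit is refused with a message, and nothing moves.
- bot.observe(): the state, without advancing time (a new reading comes with each control period).
- bot.grab_frame(name): name is "scene" or "top" or "wrist"; returns (picture, depth): 480x640x3 uint8, blue, green, red; 480x640 float32, m along the optical axis (not along the pixel's ray), 0 where there is no reading.
- bot.get_calibration(name): a dict with "camera_matrix" (3x3 intrinsics, pixels), "extrinsics" (4x4, takes a point from world to camera coordinates). Camera axes: x right, y down, z forward; pixel columns grow to the right and rows downward; lengths in m; the calibration is good to about 2 mm. A picture is of the moment at which its call begins: read the wrist's pose just before it. get_calibration takes no time and is no camera call; for the wrist camera it gives the pose at the moment of the call.
- bot.finish_job(): hands the job in; it is judged then, once.
The state is a dict: "t": time; "qpos": joint angles; "dq": joint speeds; "tau": joint torques, N m; "ee_pos": TCP position; "tool_rot": TCP orientation; "contact_force": force on the tool from outside, world axes, zero at the start; "ft_torque": the same for the moment, N m; "gripper_width": finger opening in m; "gripper_force": force on a finger pad.
Only numpy, scipy, OpenCV 4.12 (cv2) and the standard library are available. Lean on these libraries where they do the work, as an engineer would, in place of code of your own. Each camera call takes 0.05 s, during which the arm holds its last target. There are 200 camera calls.

## Working session

There is one attempt and no reset: what is moved stays moved. The work goes in short steps, Python scripts to look and compute and a shell command to move; the robot and the scene stay as the last step left them, time stands still between calls to the robot, and variables do not carry over. Pictures are saved under pics/ and viewed, at most 14 in all, crops included, and the job is handed in when it is done.

```bash
mkdir -p pics; ls; python3 - <<'E'
from plant import bot
import cv2,numpy as np
for n in("scene","top"):
    p,d=bot.grab_frame(n);cv2.imwrite(f"pics/{n}0.png",p);np.save(f"pics/{n}0.npy",d)
    c=bot.get_calibration(n);print(n,np.round(c["camera_matrix"],1).tolist(),np.round(c["extrinsics"],3).tolist())
s=bot.observe();print(s)
E
```

```text
pics
scene [[438.4, 0.0, 328.1], [0.0, 438.4, 241.4], [0.0, 0.0, 1.0]] [[0.684, -0.729, 0.019, -0.398], [-0.383, -0.382, -0.841, 0.274], [0.62, 0.568, -0.541, 0.533], [0.0, 0.0, 0.0, 1.0]]
top [[457.7, 0.0, 312.8], [0.0, 457.7, 233.7], [0.0, 0.0, 1.0]] [[0.387, -0.922, 0.005, -0.254], [-0.897, -0.377, -0.232, 0.533], [0.216, 0.086, -0.973, 0.856], [0.0, 0.0, 0.0, 1.0]]
{'t': 0.1, 'qpos': array([-8.27761005e+01,  5.99531270e+00,  5.53072695e+00,  8.96054840e+01,
       -1.19878930e-03,  7.75277307e+01]), 'dq': array([ 0.00017572, -0.10035576,  0.08331609,  0.06531656,  0.0228447 ,
        0.0266828 ]), 'tau': array([ 7.81787967e-03, -5.58201528e+01,  5.04725361e+01,  1.28312304e-02,
       -1.99369651e-04, -1.41521696e-05]), 'ee_pos': array([ 0.20222251, -0.56478497,  0.40399121]), 'tool_rot': array([-1.79931325e+02, -1.39622557e-02,  1.96961611e+01]), 'contact_force': array([ 0.3031178 ,  0.7735144 , -0.40645856]), 'ft_torque': array([0.02587208, 0.018148  , 0.01386612]), 'gripper_force': 0.0, 'gripper_width': 0.08532746376883152}
```

View pics/scene0.png

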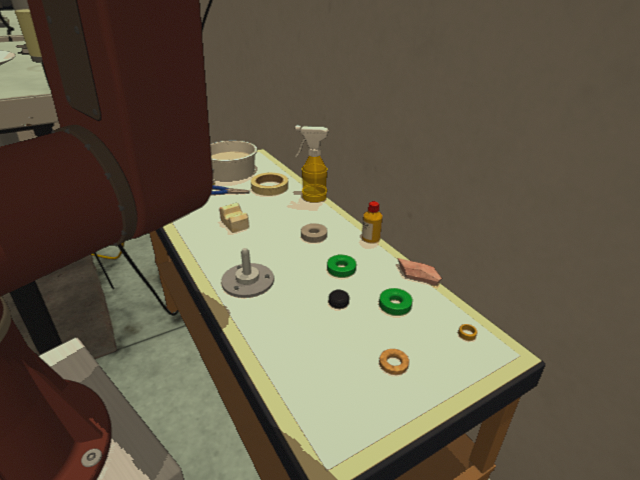

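View pics/top0.png

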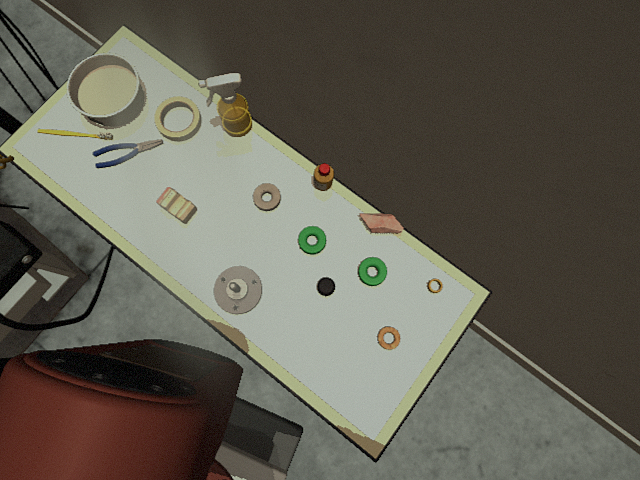

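Candidates (top view px): grey ring (267,196) is the big wheel. The green rings (312,240) and (372,271) and the tape roll (178,118) are look-alikes. The orange-brown ring (389,338) is the cork wheel, the thin gold ring (434,285) the sleeve, and the black knob (326,286) the cap. The arbor is at (237,289), the bottle at (323,177), the stone at (381,223) and the carving at (176,205). In the scene view the grey ring is at (314,232), the cork at (394,361), the sleeve at (468,332), the cap at (339,298) and the post top at (246,250).

```bash
cat > h.py <<'E'
from plant import bot
import numpy as np, cv2
from scipy.optimize import least_squares
def cloud(n,d,c=None):
    c=c or bot.get_calibration(n);K=np.array(c["camera_matrix"]);T=np.array(c["extrinsics"])
    v,u=np.indices(d.shape);z=d.astype(float)
    P=np.stack([(u-K[0,2])*z/K[0,0],(v-K[1,2])*z/K[1,1],z],-1)
    return (P-T[:3,3])@T[:3,:3], d>0
def proj(c,X):
    p=np.array(c["extrinsics"])[:3]@np.append(X,1);p=np.array(c["camera_matrix"])@p;return p[:2]/p[2]
def fit(xy,r):   # outer circle of known radius, on hull points
    h=cv2.convexHull(xy.astype(np.float32))[:,0]
    s=least_squares(lambda p:np.hypot(h[:,0]-p[0],h[:,1]-p[1])-p[2],[*h.mean(0),r],loss="soft_l1",f_scale=.001)
    return s.x
E
python3 - <<'E'
from h import *
C={"big":((267,210),(314,241),30),"cork":((380,345),(385,369),23),"sleeve":((428,290),(463,337),15),"cap":((326,286),(339,298),19),"arbor":((237,289),(246,252),8),"g1":((312,252),(330,270),30),"g2":((372,283),(385,308),30),"oil":((323,172),(373,215),21),"stone":((381,223),(420,270),30),"carv":((176,205),(233,215),30)}
for k,(a,b,r) in C.items():
  for n,px in(("top",a),("scene",b)):
    P,ok=cloud(n,np.load(f"pics/{n}0.npy"))
    X=P[px[1],px[0]]
    m=ok&(np.hypot(P[...,0]-X[0],P[...,1]-X[1])<.07)
    Q=P[m]; zs=Q[:,2]
    t=Q[(zs>.006)&(np.hypot(*(Q[:,:2]-X[:2]).T)<2*r/1000+.006)]
    zt=np.percentile(t[:,2],90) if len(t) else 0
    tt=t[t[:,2]>zt-.005]
    f=fit(tt[:,:2],r/1000) if len(tt)>5 else None
    print(k,n,"px",np.round(X,4),"table",np.round(np.median(zs[zs<.006]),4),"ztop",round(zt,4),"max",np.round(t[:,2].max() if len(t) else 0,4),"circ",None if f is None else np.round(f,4), "ext",np.round([t[:,:2].min(0),t[:,:2].max(0)],3).tolist())
E
```

```text
big top px [0.6124 0.0891 0.005 ] table 0.0023 ztop 0.0202 max 0.0227 circ [0.6377 0.1016 0.0292] ext [[0.555, 0.03], [0.674, 0.147]]
big scene px [0.6196 0.0782 0.009 ] table 0.0044 ztop 0.0211 max 0.0228 circ [0.64   0.0989 0.03  ] ext [[0.562, 0.015], [0.683, 0.14]]
cork top px [ 0.4413 -0.2371  0.0078] table 0.0022 ztop 0.0135 max 0.0168 circ [ 0.4614 -0.2465  0.0225] ext [[0.404, -0.274], [0.486, -0.186]]
cork scene px [ 0.4408 -0.2493  0.0099] table 0.004 ztop 0.0149 max 0.0166 circ [ 0.463  -0.25    0.0225] ext [[0.398, -0.294], [0.485, -0.202]]
sleeve top px [ 0.5842 -0.2902  0.0046] table 0.0019 ztop 0.0152 max 0.0168 circ [ 0.5975 -0.2979  0.0143] ext [[0.554, -0.317], [0.612, -0.268]]
sleeve scene px [ 0.5854 -0.3003  0.0085] table 0.0036 ztop 0.0163 max 0.0183 circ [ 0.5988 -0.301   0.0144] ext [[0.554, -0.333], [0.613, -0.267]]
cap top px [ 0.5075 -0.0916  0.0221] table 0.0022 ztop 0.0219 max 0.0252 circ [ 0.5083 -0.09    0.0181] ext [[0.467, -0.135], [0.541, -0.061]]
cap scene px [ 0.5028 -0.0998  0.0228] table 0.0042 ztop 0.0228 max 0.0247 circ [ 0.5101 -0.0936  0.0181] ext [[0.459, -0.141], [0.543, -0.072]]
arbor top px [0.4302 0.0679 0.0513] table 0.0024 ztop 0.0717 max 0.0787 circ [0.4321 0.0751 0.0072] ext [[0.409, 0.046], [0.452, 0.089]]
arbor scene px [0.4326 0.0674 0.075 ] table 0.0034 ztop 0.0681 max 0.0801 circ [0.4332 0.0717 0.0074] ext [[0.411, 0.046], [0.453, 0.089]]
g1 top px [ 0.5628 -0.0373  0.0162] table 0.0023 ztop 0.0203 max 0.0241 circ [ 0.5607 -0.0444  0.0586] ext [[0.501, -0.098], [0.625, 0.02]]
g1 scene px [ 0.5598 -0.0251  0.0155] table 0.0043 ztop 0.021 max 0.0227 circ [ 0.5893 -0.0292  0.0295] ext [[0.5, -0.08], [0.619, 0.037]]
g2 top px [ 0.5503 -0.1764  0.0184] table 0.0022 ztop 0.0201 max 0.0229 circ [ 0.5747 -0.1676  0.0295] ext [[0.492, -0.236], [0.606, -0.121]]
  return _methods._mean(a, axis=axis, dtype=dtype,
  ret = ret.dtype.type(ret / rcount)
Traceback (most recent call last):
ValueError: zero-size array to reduction operation minimum which has no identity
```

```bash
python3 - <<'E'
from h import *
from scipy.spatial.transform import Rotation as R
P,ok=cloud("top",np.load("pics/top0.npy"))
for k,c,h in(("oil",(323,172),.06),("stone",(381,223),.0),("carv",(176,205),0)):
    X=P[c[1],c[0]];m=ok&(np.hypot(*(np.moveaxis(P[...,:2]-X[:2],-1,0)))<.06)&(P[...,2]>.012);Q=P[m]
    print(k,np.round(X,3),np.round(Q.min(0),3),np.round(Q.max(0),3))
s=bot.observe();c=bot.get_calibration("wrist");T=np.linalg.inv(c["extrinsics"])
W=np.eye(4);W[:3,:3]=R.from_euler("xyz",s["tool_rot"],degrees=True).as_matrix();W[:3,3]=s["ee_pos"]
print(np.round(np.linalg.inv(W)@T,3),np.round(c["camera_matrix"],1).tolist())
E
```

```text
oil [0.708 0.    0.092] [ 0.697 -0.018  0.013] [0.739 0.024 0.095]
stone [ 0.675 -0.148  0.025] [ 0.652 -0.194  0.012] [ 0.703 -0.095  0.029]
carv [0.543 0.268 0.023] [0.516 0.23  0.012] [0.572 0.306 0.049]
[[ 0.    -0.952 -0.306  0.079]
 [ 1.     0.    -0.     0.   ]
 [ 0.    -0.306  0.952  0.031]
 [ 0.     0.     0.     1.   ]] [[339.0, 0.0, 318.2], [0.0, 339.0, 238.1], [0.0, 0.0, 1.0]]
```

The manual's scale: shifts go in shares of 500 mm and turns go in shares of 45 degrees. Converting my numbers, -10 degrees / 45 = -0.2222.

```bash
python3 -m handwheel '[0,0,0,0,0,-0.2222,0.085,0,0,0,0,0,-0.2222,0.085,0,0,0,0,0,-0.2222,0.085,0,0,0,0,0,-0.2222,0.085]'; python3 -m handwheel '[0,0,0,0,0,-0.2222,0.085,0,0,0,0,0,-0.2222,0.085,0,0,0,0,0,-0.2289,0.085,0,0,0,0,0,0,0.085]'
```

```text
t: 0.6
ee_pos: [0.2022, -0.5648, 0.4042]
tool_rot: [-180.0, -0.0, 60.0]
contact_force: [-0.1, 0.2, 0.5]
gripper_width: 0.0853
gripper_force: 0.0
t: 1.1
ee_pos: [0.2023, -0.5648, 0.4043]
tool_rot: [-180.0, -0.0, 89.9]
contact_force: [-0.7, -0.2, 0.4]
gripper_width: 0.0851
gripper_force: 0.0
```

Scaled: 0.051 m / 0.5 = 0.102, 0.027 m / 0.5 = 0.054.

```bash
python3 -m handwheel '[0.102,0.054,0.012,0,0,0,0.085,0.102,0.054,0.012,0,0,0,0.085,0.102,0.054,0.012,0,0,0,0.085,0.102,0.054,0.012,0,0,0,0.085]'; python3 -m handwheel '[0.102,0.054,0.012,0,0,0,0.085,0.102,0.054,0.012,0,0,0,0.085,0.102,0.054,0.012,0,0,0,0.085,0.102,0.054,0.012,0,0,0,0.085]';python3 -m handwheel '[0.102,0.054,0.012,0,0,0,0.085,0.102,0.054,0.012,0,0,0,0.085,0.102,0.054,0.012,0,0,0,0.085,0.102,0.054,0.012,0,0,0,0.085,0,0,0,0,0,0,0.085]'
```

```text
t: 1.6
ee_pos: [0.3108, -0.3592, 0.3803]
tool_rot: [180.0, 0.0, 89.7]
contact_force: [0.6, -0.2, 1.0]
gripper_width: 0.0846
gripper_force: 0.0
t: 2.1
ee_pos: [0.4188, -0.1551, 0.3566]
tool_rot: [180.0, 0.0, 89.7]
contact_force: [0.4, -0.8, -0.2]
gripper_width: 0.0849
gripper_force: 0.0
t: 2.72
ee_pos: [0.5267, 0.0503, 0.3315]
tool_rot: [-179.9, -0.0, 90.0]
contact_force: [-0.4, -0.2, -0.2]
gripper_width: 0.0851
gripper_force: 0.0
```

```bash
cat >> h.py <<'E'
G={"big":(.639,.1,30,.018),"cork":(.462,-.248,23,.012),"sleeve":(.598,-.2995,15,.014),"cap":(.509,-.092,19,.02),"post":(.4327,.073,8,.076),"flange":(.4327,.073,22,.022)}
def measure(n,names,save=None):
    s=bot.observe();c=bot.get_calibration(n);p,d=bot.grab_frame(n)
    if save: cv2.imwrite(f"pics/{save}.png",p)
    P,ok=cloud(n,d,c)
    for k in names:
        x,y,r,h=G[k];r/=1000
        D=np.hypot(P[...,0]-x,P[...,1]-y);m=ok&(D<r+.012)&(P[...,2]>h-.006)&(P[...,2]<h+.008)
        Q=P[m]
        if len(Q)<8: print(k,"few",len(Q));continue
        print(k,"z",np.round(np.median(Q[:,2]),4),"circ",np.round(fit(Q[:,:2],r),4),"n",len(Q),"px",np.round(proj(c,[x,y,h])))
    m=ok&(abs(P[...,2])<.01);print("table",np.round(np.median(P[m][:,2]),4),"tcp",np.round(s["ee_pos"],4),s["tool_rot"].round(1))
E
python3 - <<'E'
from h import *
measure("wrist",["big","post","flange","cap"],"w1")
E
```

```text
big z 0.0181 circ [0.6406 0.1011 0.0297] n 3729 px [454. 166.]
post z 0.0741 circ [0.4351 0.0749 0.0077] n 386 px [179. 215.]
flange z 0.0223 circ [0.4348 0.0746 0.022 ] n 1624 px [205. 199.]
cap z 0.0198 circ [ 0.5117 -0.0901  0.0187] n 982 px [300. 364.]
table 0.0023 tcp [0.5267 0.0503 0.3315] [-179.9   -0.    90. ]
```

View pics/w1.png

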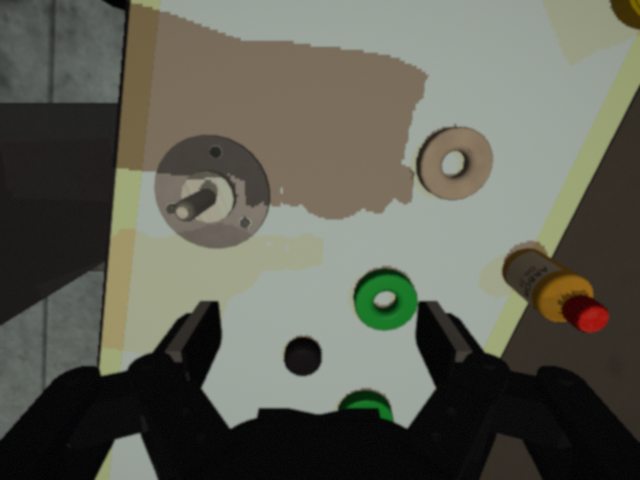

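The wrist view shows the grey wheel at (455,163), the arbor at (205,199), the cap at (303,356) and green rings at (385,299) and below. I move over the grey wheel.

Scaled: 0.038 m / 0.5 = 0.076, 0.017 m / 0.5 = 0.034.

```bash
python3 -m handwheel '[0.034,0.076,0.05,0,0,0,0.085,0.034,0.076,0.05,0,0,0,0.085,0.034,0.076,0.05,0,0,0,0.085,0,0,0,0,0,0,0.085]'; python3 - <<'E'
from h import *
measure("wrist",["big"],"w2")
cv2.imwrite("pics/w2c.png",cv2.imread("pics/w2.png")[200:480,160:480])
E
```

```text
t: 3.28
ee_pos: [0.6404, 0.0973, 0.2533]
tool_rot: [-179.6, -0.0, 89.8]
contact_force: [-0.5, -1.4, -0.2]
gripper_width: 0.0849
gripper_force: 0.0
big z 0.0181 circ [0.641  0.1014 0.0297] n 5535 px [317. 253.]
table 0.0023 tcp [0.6404 0.0973 0.2533] [-179.6   -0.    89.8]
```

View pics/w2c.png

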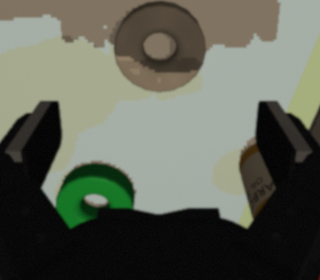

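```bash
python3 -m handwheel '[0.004,0,0.05,0,0,0,0.085,0.004,0,0.052,0,0,0,0.085,0,0,0.052,0,0,0,0.085,0,0,0,0,0,0,0.085,0,0,0,0,0,0,0.05]'; python3 -m handwheel '[0,0,0,0,0,0,0.05,0,0,0,0,0,0,0.05,0,0,0,0,0,0,0.05,0,0,0,0,0,0,0.05]'
```

```text
t: 3.95
ee_pos: [0.6407, 0.1013, 0.1831]
tool_rot: [179.8, 0.0, 89.9]
contact_force: [-0.5, -0.1, -0.6]
gripper_width: 0.0694
gripper_force: 0.0
t: 4.45
ee_pos: [0.6412, 0.1018, 0.1836]
tool_rot: [179.8, 0.0, 90.0]
contact_force: [-1.6, -0.6, 9.6]
gripper_width: 0.0528
gripper_force: 62.0
```

```bash
python3 - <<'E'
from h import *
measure("wrist",["big"],"w3")
E
```

```text
big z 0.0181 circ [0.6438 0.1018 0.03  ] n 11119 px [310. 315.]
table 0.0023 tcp [0.6412 0.1018 0.1836] [179.8   0.   90. ]
```

View pics/w3.png

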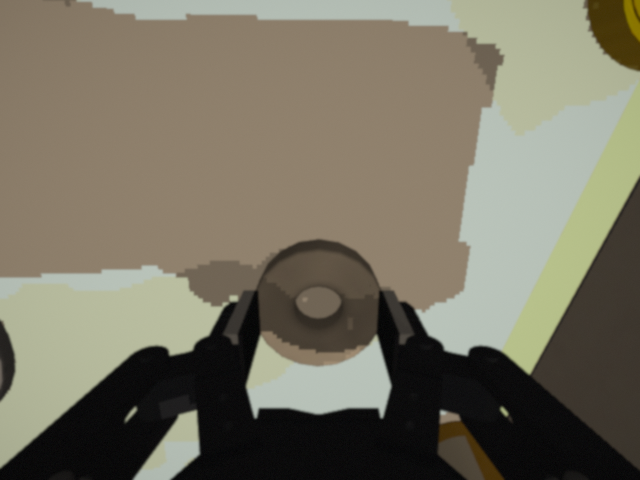

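The pads nipped the wheel's top edge at 53 mm instead of 60, so they are too high. I open, lower and grip again.

Scaled: 0.009 m / 0.5 = 0.018.

```bash
python3 -m handwheel '[0,0,0,0,0,0,0.085,0,0,0,0,0,0,0.085,0,0,0,0,0,0,0.085,0,0,0.018,0,0,0,0.085,0,0,0,0,0,0,0.085]'; python3 - <<'E'
from h import *
measure("wrist",["big"])
E
```

```text
t: 5.12
ee_pos: [0.6397, 0.1021, 0.1702]
tool_rot: [-179.9, -0.0, 90.0]
contact_force: [-0.0, -0.4, 0.4]
gripper_width: 0.085
gripper_force: 0.0
big z 0.0181 circ [0.6338 0.1014 0.036 ] n 13182 px [315. 333.]
table 0.0023 tcp [0.6397 0.1021 0.1702] [-179.9   -0.    90. ]
```

Scaled: -0.003 m / 0.5 = -0.006.

```bash
python3 -m handwheel '[0,0,-0.006,0,0,0,0.085,0,0,0,0,0,0,0.05,0,0,0,0,0,0,0.05,0,0,0,0,0,0,0.05]'; python3 -m handwheel '[0,0,0,0,0,0,0.05,0,0,0,0,0,0,0.05]'
```

```text
t: 5.68
ee_pos: [0.6406, 0.102, 0.1755]
tool_rot: [179.9, 0.0, 90.0]
contact_force: [0.1, -0.5, 4.9]
gripper_width: 0.0541
gripper_force: 64.2
t: 5.92
ee_pos: [0.6406, 0.1021, 0.1754]
tool_rot: [179.9, 0.0, 90.0]
contact_force: [0.4, -0.0, 5.5]
gripper_width: 0.0539
gripper_force: 64.2
```

Scaled: -0.015 m / 0.5 = -0.03, -0.01 m / 0.5 = -0.02.

```bash
python3 -m handwheel '[0,0,-0.02,0,0,0,0.05,0,0,-0.03,0,0,0,0.05,0,0,0,0,0,0,0.05]'; python3 - <<'E'
from h import *
G["big"]=(.64,.1,30,.043)
measure("wrist",["big"],"w4")
measure("scene",["big"],"s4")
cv2.imwrite("pics/s4c.png",cv2.resize(cv2.imread("pics/s4.png")[140:300,220:420],None,fx=3,fy=3))
E
```

```text
t: 6.3
ee_pos: [0.641, 0.1021, 0.2017]
tool_rot: [179.8, 0.0, 90.0]
contact_force: [0.9, 0.2, -1.7]
gripper_width: 0.0541
gripper_force: 63.6
big z 0.0444 circ [0.6431 0.1018 0.0302] n 12815 px [312. 324.]
table 0.0023 tcp [0.641  0.1021 0.2017] [179.8   0.   90. ]
big z 0.0453 circ [0.6356 0.1014 0.0345] n 320 px [314. 221.]
table 0.0037 tcp [0.6407 0.1021 0.2008] [179.9   0.   90. ]
```

View pics/s4c.png

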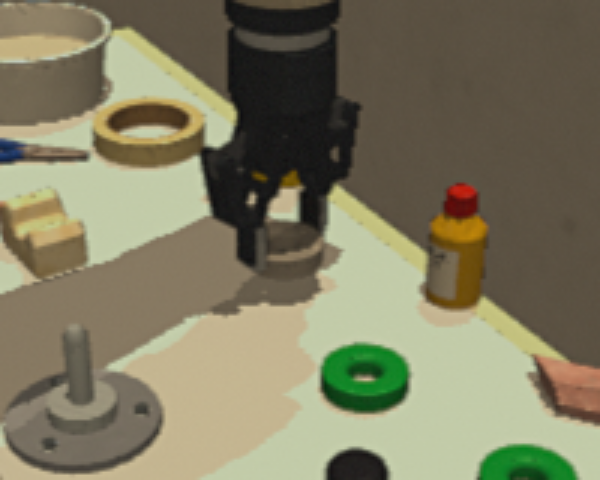

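The wheel is held level, with its top at .0444 and the TCP at .201, so its underside is 175 mm below the TCP. The same offset gives the seat at TCP z of about .197. I lift and carry it to the arbor.

Scaled: -0.042 m / 0.5 = -0.084, -0.038 m / 0.5 = -0.076.

```bash
python3 -m handwheel '[0,0,-0.074,0,0,0,0.05,0,0,-0.076,0,0,0,0.05,-0.01,-0.084,0,0,0,0,0.05,-0.012,-0.084,0,0,0,0,0.05,-0.012,-0.084,0,0,0,0,0.05]';python3 -m handwheel '[-0.012,-0.084,0,0,0,0,0.05,-0.01,-0.08,0,0,0,0,0.05,0,0,0,0,0,0,0.05]'; python3 - <<'E'
from h import *
G["big"]=(.433,.0747,30,.12)
measure("wrist",["big","post"],"w5")
measure("scene",["big","post"],"s5")
E
```

```text
t: 7.02
ee_pos: [0.5128, 0.085, 0.274]
tool_rot: [-180.0, 0.0, 90.0]
contact_force: [0.0, -0.6, 0.3]
gripper_width: 0.0539
gripper_force: 63.7
t: 7.4
ee_pos: [0.4303, 0.0742, 0.2741]
tool_rot: [-180.0, 0.0, 90.0]
contact_force: [0.3, -0.0, -1.2]
gripper_width: 0.0538
gripper_force: 63.8
big z 0.1169 circ [0.4317 0.0741 0.0302] n 12374 px [322. 325.]
post few 0
table 0.0022 tcp [0.4303 0.0742 0.2741] [-180.    0.   90.]
big z 0.1192 circ [0.4268 0.0728 0.0339] n 532 px [242. 229.]
post z 0.0748 circ [0.4331 0.071  0.0069] n 48 px [244. 250.]
table 0.0037 tcp [0.4317 0.0741 0.2745] [180.   0.  90.]
```

View pics/w5.png

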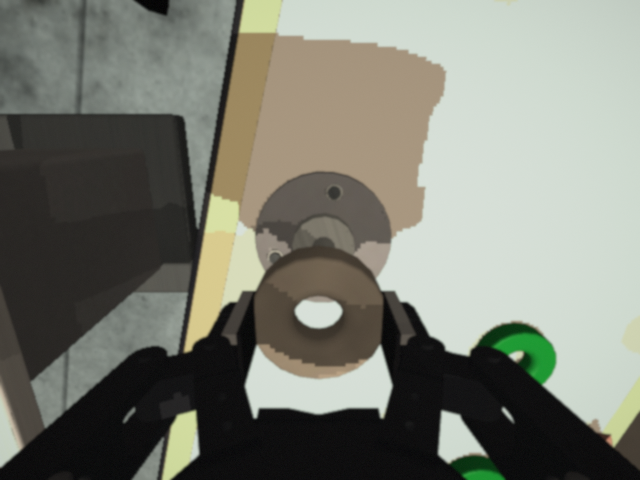

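Scaled: 0.015 m / 0.5 = 0.03, 0.0015 m / 0.5 = 0.003.

```bash
python3 -m handwheel '[0,0.003,0.03,0,0,0,0.05,0,0,0.02,0,0,0,0.05,0,0,0.02,0,0,0,0.05,0,0,0.02,0,0,0,0.05,0,0,0,0,0,0,0.05]';python3 -m handwheel '[0,0,0.02,0,0,0,0.05,0,0,0.02,0,0,0,0.05,0,0,0.014,0,0,0,0.05,0,0,0,0,0,0,0.05]'
```

```text
t: 8.12
ee_pos: [0.4334, 0.0741, 0.2286]
tool_rot: [-179.9, -0.0, 90.0]
contact_force: [-0.2, 0.1, -0.2]
gripper_width: 0.0538
gripper_force: 63.7
t: 8.62
ee_pos: [0.4335, 0.074, 0.2019]
tool_rot: [-179.9, 0.0, 90.0]
contact_force: [1.3, 0.1, -0.9]
gripper_width: 0.0539
gripper_force: 63.8
```

Scaled: 0.003 m / 0.5 = 0.006, 0.002 m / 0.5 = 0.004.

```bash
python3 -m handwheel '[0,0,0.006,0,0,0,0.05,0,0,0.004,0,0,0,0.05,0,0,0,0,0,0,0.05]'; python3 -m handwheel '[0,0,0,0,0,0,0.085,0,0,0,0,0,0,0.085,0,0,0,0,0,0,0.085,0,0,0,0,0,0,0.085]'; python3 - <<'E'
from h import *
G["big"]=(.433,.0747,30,.04)
measure("wrist",["big","post"])
E
```

```text
t: 9.0
ee_pos: [0.4338, 0.0741, 0.1976]
tool_rot: [-180.0, 0.0, 90.0]
contact_force: [0.1, -0.0, -1.7]
gripper_width: 0.0535
gripper_force: 63.8
t: 9.5
ee_pos: [0.4338, 0.0741, 0.1977]
tool_rot: [180.0, 0.0, 90.0]
contact_force: [-0.3, -0.2, -0.7]
gripper_width: 0.0851
gripper_force: 0.0
big z 0.0402 circ [0.4277 0.0722 0.0357] n 10983 px [314. 320.]
post z 0.074 circ [0.4347 0.0754 0.0078] n 1444 px [311. 384.]
table 0.0022 tcp [0.4338 0.0741 0.1977] [180.   0.  90.]
```

The big wheel is seated: its top is at .0402, against an expected .040. I go up and over to the sleeve.

Scaled: -0.053 m / 0.5 = -0.106, -0.05 m / 0.5 = -0.1.

```bash
python3 -m handwheel '[0,0,-0.1,0,0,0,0.085,0,0,-0.1,0,0,0,0.085,-0.106,0.047,0,0,0,0,0.085,-0.106,0.047,0,0,0,0,0.085,-0.106,0.047,0,0,0,0,0.085]';python3 -m handwheel '[-0.106,0.047,0,0,0,0,0.085,-0.106,0.047,0,0,0,0,0.085,-0.106,0.047,0.04,0,0,0,0.085,-0.106,0.047,0.04,0,0,0,0.085,0,0,0,0,0,0,0.085]'; python3 - <<'E'
from h import *
G["big"]=(.433,.0747,30,.04)
measure("wrist",["sleeve","cork"],"w6")
measure("top",["big","post"])
E
```

```text
t: 10.18
ee_pos: [0.5049, -0.0867, 0.298]
tool_rot: [179.9, 0.0, 90.0]
contact_force: [0.9, -0.1, 1.0]
gripper_width: 0.0851
gripper_force: 0.0
t: 10.8
ee_pos: [0.5977, -0.2999, 0.2524]
tool_rot: [-179.7, -0.2, 89.8]
contact_force: [0.0, 0.8, 0.4]
gripper_width: 0.085
gripper_force: 0.0
sleeve z 0.0138 circ [ 0.6007 -0.299   0.0148] n 875 px [319. 256.]
cork z 0.012 circ [ 0.4652 -0.2481  0.0227] n 3609 px [ 98. 176.]
table 0.0022 tcp [ 0.5977 -0.2999  0.2524] [-179.7   -0.2   89.8]
big z 0.0402 circ [0.4323 0.0742 0.0295] n 599 px [235. 287.]
post z 0.0735 circ [0.432  0.0748 0.0072] n 47 px [233. 285.]
table 0.0023 tcp [ 0.5978 -0.2982  0.2547] [-1.798e+02 -1.000e-01  8.990e+01]
```

Scaled: 0.03 m / 0.5 = 0.06, 0.001 m / 0.5 = 0.002.

```bash
python3 -m handwheel '[-0.0016,0.002,0.06,0,0,0,0.085,0,0,0.06,0,0,0,0.07,0,0,0.026,0,0,0,0.05,0,0,0.008,0,0,0,0.045,0,0,0,0,0,0,0.045]'; python3 - <<'E'
from h import *
measure("wrist",["sleeve"],"w7")
E
```

```text
t: 11.52
ee_pos: [0.5996, -0.2977, 0.1821]
tool_rot: [179.9, 0.1, 90.0]
contact_force: [0.2, -0.8, 0.1]
gripper_width: 0.045
gripper_force: 0.0
sleeve z 0.0138 circ [ 0.5992 -0.2991  0.0246] n 2233 px [312. 312.]
table 0.0022 tcp [ 0.5996 -0.2977  0.1821] [1.799e+02 1.000e-01 9.000e+01]
```

View pics/w7.png

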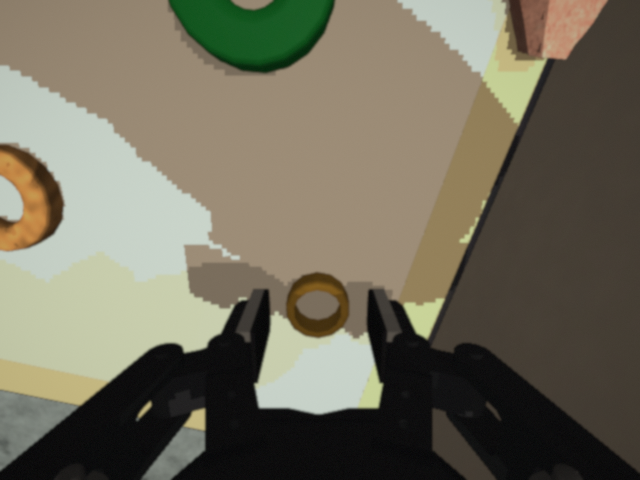

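The brass sleeve is at (318,305), centred between the pads. I lower 4 mm, close and lift slightly.

Scaled: 0.0045 m / 0.5 = 0.009, -0.001 m / 0.5 = -0.002.

```bash
python3 -m handwheel '[-0.002,0,0.009,0,0,0,0.045,0,0,0,0,0,0,0.02,0,0,0,0,0,0,0.02,0,0,0,0,0,0,0.02,0,0,0,0,0,0,0.02]';python3 -m handwheel '[0,0,-0.02,0,0,0,0.02,0,0,-0.03,0,0,0,0.02,0,0,0,0,0,0,0.02]'; python3 - <<'E'
from h import *
G["sleeve"]=(.6,-.299,15,.036)
measure("wrist",["sleeve"],"w8")
E
```

```text
t: 12.2
ee_pos: [0.5994, -0.2989, 0.1765]
tool_rot: [180.0, 0.0, 90.0]
contact_force: [0.3, -0.4, 2.7]
gripper_width: 0.0242
gripper_force: 59.2
t: 12.58
ee_pos: [0.6, -0.2992, 0.2035]
tool_rot: [179.9, 0.1, 90.0]
contact_force: [0.1, -0.2, -0.4]
gripper_width: 0.024
gripper_force: 58.9
sleeve z 0.0399 circ [ 0.6019 -0.2951  0.0198] n 2790 px [315. 309.]
table 0.0022 tcp [ 0.6    -0.2992  0.2035] [1.799e+02 1.000e-01 9.000e+01]
```

View pics/w8.png

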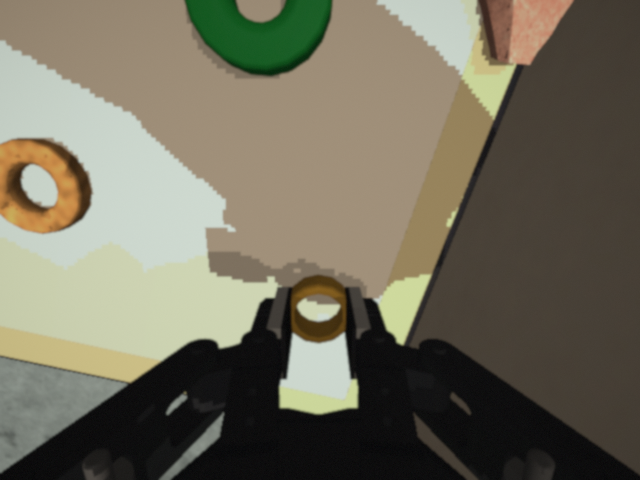

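Scaled: 0.0534 m / 0.5 = 0.1068, -0.0238 m / 0.5 = -0.0476.

```bash
python3 -m handwheel '[0,0,-0.072,0,0,0,0.02,0,0,-0.072,0,0,0,0.02,0.1068,-0.0476,0,0,0,0,0.02,0.1068,-0.0476,0,0,0,0,0.02,0.1068,-0.0476,0,0,0,0,0.02]';python3 -m handwheel '[0.1068,-0.0476,0,0,0,0,0.02,0.1068,-0.0476,0,0,0,0,0.02,0.1068,-0.0476,0,0,0,0,0.02,0.1068,-0.0476,0,0,0,0,0.02,0,0,0,0,0,0,0.02]'; python3 -m handwheel '[0,0,0,0,0,0,0.02]'
```

```text
t: 13.25
ee_pos: [0.5269, -0.137, 0.2728]
tool_rot: [-180.0, -0.0, 90.0]
contact_force: [1.3, 1.3, 0.7]
gripper_width: 0.0237
gripper_force: 59.0
t: 13.88
ee_pos: [0.4311, 0.078, 0.273]
tool_rot: [-180.0, -0.0, 90.3]
contact_force: [0.8, -0.5, -0.2]
gripper_width: 0.0238
gripper_force: 59.1
t: 14.0
ee_pos: [0.4328, 0.0751, 0.2732]
tool_rot: [180.0, 0.0, 90.0]
contact_force: [0.4, 1.0, -0.2]
gripper_width: 0.0243
gripper_force: 59.1
```

Right over the post, so I lower it from .273 towards .217.

Scaled: 0.012 m / 0.5 = 0.024, 0.01 m / 0.5 = 0.02.

```bash
python3 -m handwheel '[0,0,0.024,0,0,0,0.02,0,0,0.02,0,0,0,0.02,0,0,0.02,0,0,0,0.02,0,0,0.02,0,0,0,0.02,0,0,0,0,0,0,0.02]';python3 -m handwheel '[0,0,0.016,0,0,0,0.02,0,0,0.008,0,0,0,0.02,0,0,0,0,0,0,0.02]'
```

```text
t: 14.62
ee_pos: [0.4324, 0.075, 0.2302]
tool_rot: [-179.9, -0.0, 90.0]
contact_force: [0.1, -0.8, 0.2]
gripper_width: 0.0242
gripper_force: 59.2
t: 15.0
ee_pos: [0.4325, 0.0751, 0.2189]
tool_rot: [-180.0, 0.0, 90.0]
contact_force: [-0.4, 0.1, 0.3]
gripper_width: 0.0241
gripper_force: 59.2
```

Scaled: 0.0015 m / 0.5 = 0.003.

```bash
python3 -m handwheel '[0,0,0.003,0,0,0,0.02,0,0,0,0,0,0,0.02,0,0,0,0,0,0,0.05,0,0,0,0,0,0,0.05,0,0,0,0,0,0,0.05]'; python3 -m handwheel '[0,0,0,0,0,0,0.085,0,0,-0.06,0,0,0,0.085,0,0,-0.08,0,0,0,0.085,0,0,0,0,0,0,0.085]'; python3 - <<'E'
from h import *
G["sleeve"]=(.434,.0747,15,.054)
measure("wrist",["sleeve","post"],"w9")
measure("top",["sleeve","post"])
E
```

```text
t: 15.62
ee_pos: [0.4327, 0.0751, 0.2177]
tool_rot: [180.0, 0.0, 90.0]
contact_force: [0.0, -0.5, -0.8]
gripper_width: 0.0501
gripper_force: 0.0
t: 16.12
ee_pos: [0.4337, 0.075, 0.2908]
tool_rot: [179.7, 0.0, 90.0]
contact_force: [0.5, 0.3, -0.8]
gripper_width: 0.0853
gripper_force: 0.0
sleeve z 0.0538 circ [0.434  0.075  0.0147] n 834 px [315. 256.]
post z 0.0741 circ [0.4349 0.075  0.0077] n 484 px [313. 272.]
table 0.0023 tcp [0.4337 0.075  0.2908] [179.7   0.   90. ]
sleeve z 0.0535 circ [0.4312 0.0744 0.0141] n 72 px [234. 286.]
post z 0.0732 circ [0.4316 0.0752 0.0073] n 24 px [233. 285.]
table 0.0019 tcp [0.4332 0.075  0.2889] [179.8   0.   90. ]
```

View pics/w9.png

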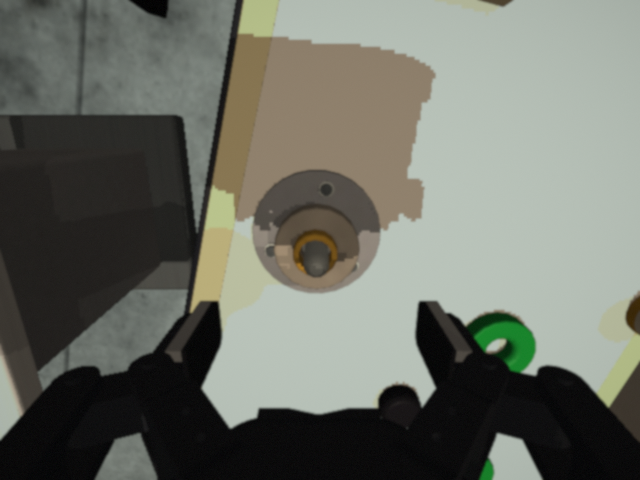

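The wrist view shows the brass sleeve round the post on the grey wheel at (315,252), with its top at .0538 as expected. Next is the cork wheel.

Scaled: -0.0538 m / 0.5 = -0.1076, 0.005 m / 0.5 = 0.01.

```bash
python3 -m handwheel '[-0.1076,0.01,0,0,0,0,0.085,-0.1076,0.01,0,0,0,0,0.085,-0.1076,0.01,0,0,0,0,0.085,-0.1076,0.01,0,0,0,0,0.085,-0.1076,0.01,0.03,0,0,0,0.085]';python3 -m handwheel '[-0.1076,0.01,0.04,0,0,0,0.085,0,0,0,0,0,0,0.085,0,0,0,0,0,0,0.085]'; python3 - <<'E'
from h import *
measure("wrist",["cork"],"w10")
E
```

```text
t: 16.85
ee_pos: [0.4575, -0.1958, 0.2721]
tool_rot: [180.0, 0.0, 90.0]
contact_force: [0.8, 0.7, 0.4]
gripper_width: 0.0851
gripper_force: 0.0
t: 17.23
ee_pos: [0.4622, -0.2472, 0.2515]
tool_rot: [-179.9, -0.1, 90.0]
contact_force: [-0.7, 1.0, -0.3]
gripper_width: 0.0854
gripper_force: 0.0
cork z 0.0121 circ [ 0.4646 -0.2478  0.0227] n 2782 px [317. 256.]
table 0.0022 tcp [ 0.4622 -0.2472  0.2515] [-1.799e+02 -1.000e-01  9.000e+01]
```

Scaled: 0.03 m / 0.5 = 0.06, 0.026 m / 0.5 = 0.052.

```bash
python3 -m handwheel '[-0.0012,0.001,0.06,0,0,0,0.085,0,0,0.052,0,0,0,0.075,0,0,0.028,0,0,0,0.065,0,0,0.008,0,0,0,0.06,0,0,0,0,0,0,0.06]'; python3 -m handwheel '[0,0,0,0,0,0,0.06]'
```

```text
t: 17.9
ee_pos: [0.4635, -0.2482, 0.1794]
tool_rot: [180.0, 0.0, 90.0]
contact_force: [0.3, -0.0, 0.4]
gripper_width: 0.0603
gripper_force: 0.0
t: 18.02
ee_pos: [0.4636, -0.2486, 0.1798]
tool_rot: [179.9, 0.1, 90.0]
contact_force: [0.2, -0.3, 0.5]
gripper_width: 0.0599
gripper_force: 0.0
```

Scaled: 0.004 m / 0.5 = 0.008.

```bash
python3 -m handwheel '[0,0,0.008,0,0,0,0.06,0,0,0,0,0,0,0.035,0,0,0,0,0,0,0.035,0,0,0,0,0,0,0.035,0,0,0,0,0,0,0.035]';python3 -m handwheel '[0,0,-0.02,0,0,0,0.035,0,0,-0.03,0,0,0,0.035,0,0,0,0,0,0,0.035]'; python3 - <<'E'
from h import *
G["cork"]=(.465,-.248,23,.036)
measure("wrist",["cork"],"w11")
E
```

```text
t: 18.65
ee_pos: [0.4633, -0.2484, 0.1752]
tool_rot: [180.0, 0.0, 90.0]
contact_force: [-1.5, 1.3, 5.5]
gripper_width: 0.04
gripper_force: 60.1
t: 19.02
ee_pos: [0.4638, -0.2489, 0.2016]
tool_rot: [179.9, 0.1, 90.0]
contact_force: [-0.5, 0.2, -0.0]
gripper_width: 0.0402
gripper_force: 60.5
cork z 0.0384 circ [ 0.4651 -0.2484  0.0232] n 6669 px [318. 310.]
table 0.0023 tcp [ 0.4638 -0.2489  0.2016] [1.799e+02 1.000e-01 9.000e+01]
```

View pics/w11.png

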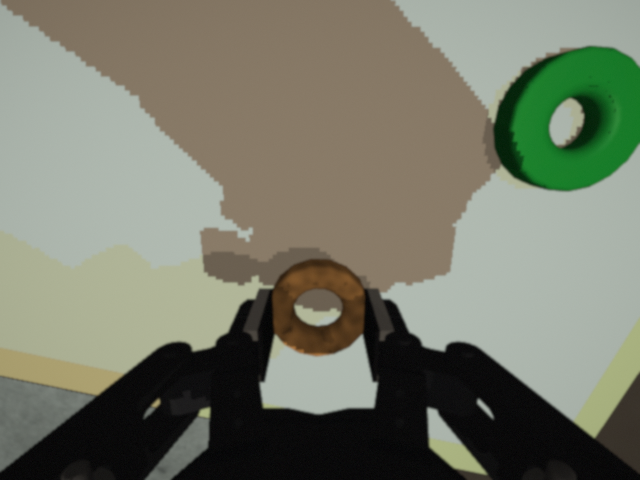

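The cork wheel is held level at (319,306), with its underside 175.5 mm below the TCP; it seats at TCP z of about .2295.

Scaled: 0.054 m / 0.5 = 0.108, -0.038 m / 0.5 = -0.076.

```bash
python3 -m handwheel '[0,0,-0.076,0,0,0,0.035,0,0,-0.076,0,0,0,0.035,0.108,-0.0102,0,0,0,0,0.035,0.108,-0.0102,0,0,0,0,0.035,0.108,-0.0102,0,0,0,0,0.035]';python3 -m handwheel '[0.108,-0.0102,0,0,0,0,0.035,0.108,-0.0102,0,0,0,0,0.035,0.108,-0.0102,0,0,0,0,0.035,0,0,0,0,0,0,0.035,0,0,0,0,0,0,0.035]'
```

```text
t: 19.7
ee_pos: [0.4474, -0.0849, 0.2755]
tool_rot: [180.0, -0.0, 90.0]
contact_force: [1.1, -0.5, 0.5]
gripper_width: 0.0401
gripper_force: 60.7
t: 20.32
ee_pos: [0.4326, 0.0756, 0.2755]
tool_rot: [-180.0, 0.0, 90.0]
contact_force: [-0.1, 0.1, 0.0]
gripper_width: 0.0397
gripper_force: 60.7
```

Scaled: 0.012 m / 0.5 = 0.024, 0.01 m / 0.5 = 0.02.

```bash
python3 -m handwheel '[0,0,0.024,0,0,0,0.035,0,0,0.02,0,0,0,0.035,0,0,0.02,0,0,0,0.035,0,0,0.02,0,0,0,0.035,0,0,0,0,0,0,0.035]'; python3 -m handwheel '[0,0,0.004,0,0,0,0.035,0,0,0,0,0,0,0.035]'
```

```text
t: 20.95
ee_pos: [0.4324, 0.0756, 0.2328]
tool_rot: [-180.0, 0.0, 90.0]
contact_force: [0.7, 0.2, -0.2]
gripper_width: 0.0402
gripper_force: 60.8
t: 21.2
ee_pos: [0.4326, 0.0757, 0.2318]
tool_rot: [180.0, 0.0, 90.0]
contact_force: [-0.8, 0.0, -1.3]
gripper_width: 0.0404
gripper_force: 60.8
```

Scaled: 0.0015 m / 0.5 = 0.003.

```bash
python3 -m handwheel '[0,0,0.003,0,0,0,0.035,0,0,0,0,0,0,0.035,0,0,0,0,0,0,0.065,0,0,0,0,0,0,0.065,0,0,0,0,0,0,0.065]'; python3 -m handwheel '[0,0,0,0,0,0,0.085,0,0,-0.06,0,0,0,0.085,0,0,-0.06,0,0,0,0.085,0,0,0,0,0,0,0.085]'; python3 - <<'E'
from h import *
G["cork"]=(.434,.0747,23,.066)
measure("wrist",["cork","post","cap"],"w12")
E
```

```text
t: 21.82
ee_pos: [0.4326, 0.0757, 0.2302]
tool_rot: [180.0, 0.0, 90.0]
contact_force: [0.4, 0.2, -0.2]
gripper_width: 0.0653
gripper_force: 0.0
t: 22.32
ee_pos: [0.4334, 0.0756, 0.2925]
tool_rot: [179.8, 0.0, 90.0]
contact_force: [0.2, 0.5, -0.6]
gripper_width: 0.085
gripper_force: 0.0
cork z 0.0661 circ [0.4339 0.0761 0.0227] n 3425 px [316. 263.]
post z 0.074 circ [0.4347 0.075  0.0077] n 477 px [314. 272.]
cap z 0.0199 circ [ 0.5112 -0.0901  0.0187] n 996 px [400. 415.]
table 0.0023 tcp [0.4334 0.0756 0.2925] [179.8   0.   90. ]
```

View pics/w12.png

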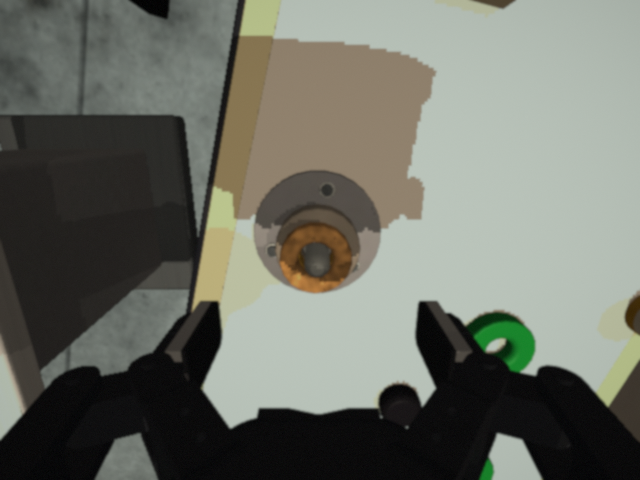

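The cork wheel is seated at (315,257), with its top at .0661 as expected. Next is the cap at (400,403).

The manual's scale: shifts go in shares of 500 mm and turns go in shares of 45 degrees. Converting my numbers, -0.0414 m / 0.5 = -0.0828, 0.02 m / 0.5 = 0.04.

```bash
python3 -m handwheel '[-0.0828,0.038,0,0,0,0,0.085,-0.0828,0.038,0,0,0,0,0.085,-0.0828,0.038,0.04,0,0,0,0.085,-0.0828,0.038,0.04,0,0,0,0.085,0,0,0,0,0,0,0.085]';python3 -m handwheel '[0,0,0,0,0,0,0.07]'; python3 - <<'E'
from h import *
measure("wrist",["cap"])
E
```

```text
t: 23.0
ee_pos: [0.5081, -0.0919, 0.247]
tool_rot: [-179.8, -0.1, 89.8]
contact_force: [0.7, 0.7, -0.1]
gripper_width: 0.0851
gripper_force: 0.0
t: 23.12
ee_pos: [0.5081, -0.0895, 0.2494]
tool_rot: [-179.9, -0.1, 90.0]
contact_force: [-0.3, -0.0, -0.5]
gripper_width: 0.0702
gripper_force: 0.0
cap z 0.0199 circ [ 0.5115 -0.0908  0.0191] n 2543 px [319. 264.]
table 0.0023 tcp [ 0.5081 -0.0895  0.2494] [-1.799e+02 -1.000e-01  9.000e+01]
```

Scaled: 0.03 m / 0.5 = 0.06, 0.025 m / 0.5 = 0.05.

```bash
python3 -m handwheel '[-0.002,0.0026,0.06,0,0,0,0.07,0,0,0.05,0,0,0,0.06,0,0,0.03,0,0,0,0.055,0,0,0,0,0,0,0.055,0,0,0,0,0,0,0.055]'
```

```text
t: 23.8
ee_pos: [0.5103, -0.0908, 0.1814]
tool_rot: [179.9, 0.0, 90.0]
contact_force: [0.4, -0.0, 0.6]
gripper_width: 0.055
gripper_force: 0.0
```

Scaled: 0.003 m / 0.5 = 0.006.

```bash
python3 -m handwheel '[0,0,0.006,0,0,0,0.055,0,0,0,0,0,0,0.025,0,0,0,0,0,0,0.025,0,0,0,0,0,0,0.025,0,0,0,0,0,0,0.025]';python3 -m handwheel '[0,0,-0.02,0,0,0,0.025,0,0,-0.03,0,0,0,0.025,0,0,0,0,0,0,0.025]'; python3 - <<'E'
from h import *
G["cap"]=(.511,-.091,19,.045)
measure("wrist",["cap"],"w13")
E
```

```text
t: 24.42
ee_pos: [0.5101, -0.091, 0.1779]
tool_rot: [180.0, 0.0, 90.0]
contact_force: [-1.0, 0.7, 5.2]
gripper_width: 0.034
gripper_force: 59.1
t: 24.8
ee_pos: [0.5106, -0.0913, 0.2041]
tool_rot: [179.8, 0.1, 90.0]
contact_force: [0.2, -0.0, -0.4]
gripper_width: 0.0343
gripper_force: 59.7
cap z 0.0461 circ [ 0.5116 -0.0856  0.0243] n 6250 px [315. 319.]
table 0.0023 tcp [ 0.5106 -0.0913  0.2041] [1.798e+02 1.000e-01 9.000e+01]
```

View pics/w13.png

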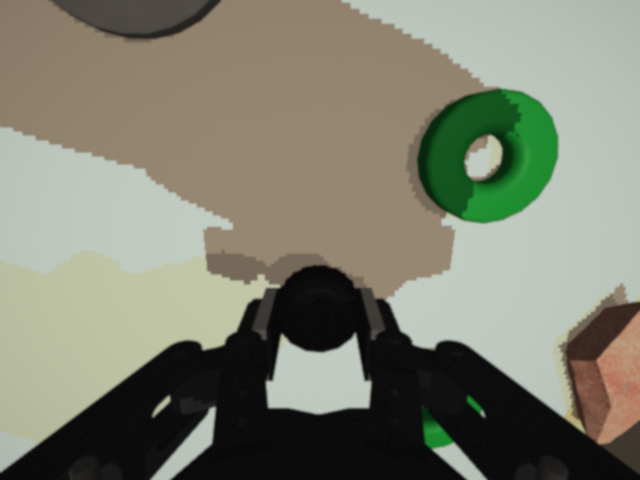

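The cap is held level at (318,308), with its underside 178 mm below the TCP; it seats at TCP z of about .244.

Scaled: -0.043 m / 0.5 = -0.086, 0.0416 m / 0.5 = 0.0832.

```bash
python3 -m handwheel '[0,0,-0.086,0,0,0,0.025,0,0,-0.086,0,0,0,0.025,0.0832,-0.0388,0,0,0,0,0.025,0.0832,-0.0388,0,0,0,0,0.025,0.0832,-0.0388,0,0,0,0,0.025]';python3 -m handwheel '[0.0832,-0.0388,0,0,0,0,0.025,0,0,0,0,0,0,0.025,0,0,0,0,0,0,0.025]'
```

```text
t: 25.48
ee_pos: [0.4509, 0.0349, 0.2879]
tool_rot: [-180.0, -0.0, 90.0]
contact_force: [1.0, 1.3, 0.3]
gripper_width: 0.0343
gripper_force: 59.9
t: 25.85
ee_pos: [0.4324, 0.0753, 0.2881]
tool_rot: [180.0, 0.0, 90.0]
contact_force: [-0.2, -0.2, -0.3]
gripper_width: 0.0339
gripper_force: 59.9
```

Scaled: 0.012 m / 0.5 = 0.024, 0.01 m / 0.5 = 0.02.

```bash
python3 -m handwheel '[0,0,0.024,0,0,0,0.025,0,0,0.02,0,0,0,0.025,0,0,0.02,0,0,0,0.025,0,0,0.018,0,0,0,0.025,0,0,0,0,0,0,0.025]'; python3 -m handwheel '[0,0,0.002,0,0,0,0.025,0,0,0,0,0,0,0.025]'
```

```text
t: 26.48
ee_pos: [0.4321, 0.0754, 0.2464]
tool_rot: [-180.0, 0.0, 90.0]
contact_force: [-0.2, -0.4, -0.2]
gripper_width: 0.0343
gripper_force: 60.0
t: 26.72
ee_pos: [0.4323, 0.0755, 0.2465]
tool_rot: [180.0, 0.0, 90.0]
contact_force: [0.7, -0.5, -0.4]
gripper_width: 0.0341
gripper_force: 60.0
```

Scaled: 0.002 m / 0.5 = 0.004.

```bash
python3 -m handwheel '[0,0,0.004,0,0,0,0.025,0,0,0,0,0,0,0.025,0,0,0,0,0,0,0.06,0,0,0,0,0,0,0.06,0,0,0,0,0,0,0.06]'; python3 -m handwheel '[0,0,0,0,0,0,0.085,0,0,-0.06,0,0,0,0.085,0,0,-0.08,0,0,0,0.085,0,0,0,0,0,0,0.085]'; python3 - <<'E'
from h import *
G["cap"]=(.434,.0747,19,.086)
measure("wrist",["cap"],"w14")
measure("scene",["cap"],"s14")
cv2.imwrite("pics/s14c.png",cv2.resize(cv2.imread("pics/s14.png")[140:310,180:450],None,fx=2.9,fy=2.9))
E
```

```text
t: 27.35
ee_pos: [0.4323, 0.0755, 0.2442]
tool_rot: [180.0, 0.0, 90.0]
contact_force: [0.0, -0.5, -0.2]
gripper_width: 0.0596
gripper_force: 0.0
t: 27.85
ee_pos: [0.4332, 0.0754, 0.3172]
tool_rot: [179.7, 0.0, 90.0]
contact_force: [0.7, 0.2, -0.8]
gripper_width: 0.085
gripper_force: 0.0
cap z 0.0859 circ [0.4334 0.076  0.019 ] n 2519 px [316. 260.]
table 0.0023 tcp [0.4332 0.0754 0.3172] [179.7   0.   90. ]
cap z 0.0871 circ [0.4312 0.0709 0.0174] n 230 px [244. 245.]
table 0.0037 tcp [0.4328 0.0754 0.3154] [179.9   0.   90. ]
```

View pics/s14c.png

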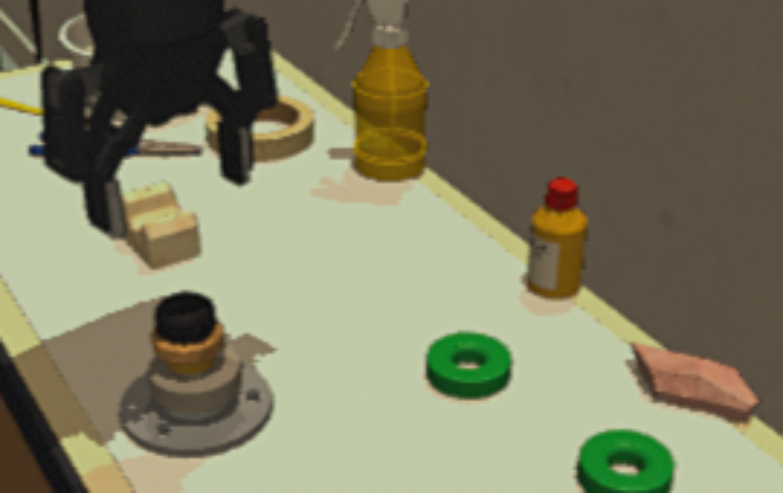

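The stack is complete: grey wheel, sleeve, cork, cap, with the cap's top at .0859 against an expected .086. The gripper is clear, the bystanders show no sign of having moved, and I hand in.

```bash
python3 -c "
from plant import bot
print(bot.finish_job())"
```

```text
the job is handed in; nothing more can be done
None
```

The arbor is loaded from the bottom up with the big grey wheel, sleeve, cork wheel and cap, each measured at its seat height with the bystanders left alone, and the job was handed in at about 28 s (no verdict was returned).

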